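# Lock the guide carriage and hold a gauging probe centred in its bush

### The job

First lock the guide carriage where it stands, without shifting it, by pressing its raised red cam lever all the way down flat. Then take the green-headed probe out of the stand and lower its rod through the brass guide bush, without touching the bush or anything else of the fixture, until its tip sticks out about 15 mm below the bush. Finish while still holding the probe there by its head, upright, still and centred in the bore; leave the black-headed probe, the resin mounts and the micrometer where they are.

Things in the scene. Friction and masses are not known exactly. Their poses are not given: they have to be found in the camera images.
- fixture: Fixed bench fixture. Dark base plate 180 (x) x 260 (y) x 20 mm; a steel rail 34 mm wide along y, top 50 mm above the table; a bright flat test bar 36 mm wide along y under the guide bush, its top 40 mm above the table. Origin on the table, 5 mm in +x from the centre of the base plate; axes x across the rail (the rail at x = -55 mm, bar and bush at x = +40 mm), y along it, z up. Carries the carriage and the lever, whose axes are parallel to these.
- guide_mouth (a point): Centre of the upper mouth of the brass guide bush, 105 mm above the table. The bush is a vertical tube, 44 mm outside, bore 24 mm, 30 mm long (underside 75 mm above the table, 35 mm above the test bar). It is on an arm of the cream-white carriage that sits on the rail; the carriage starts anywhere within 45 mm of mid-rail and slides along y if pushed with more than about 8 N while unlocked, or about 20 N once locked. Axes as the fixture.
- lever_hinge (a point): Middle of the cam lever's hinge on top of the carriage, 102 mm above the table, 95 mm from guide_mouth in the fixture's -x. The hinge axis is the fixture's y. Axes as the fixture.
- cam_lever (a joint): Angle of the cam lever, rad. At 0 it stands 1.4 rad above horizontal, leaning to the fixture's -x; it grows as the lever swings down toward the fixture's -x, and at 1.4 (the stop) it lies level, fully locked. Starts at 0 to 0.45, friction 0.12 N m (about 2 N at the end), stays where left.
- lever_tip (a point): Free end of the cam lever, 90 mm from lever_hinge, on the middle of its thickness. The last 50 mm is a red plastic grip 18 mm wide and 12 mm thick; the rest is a steel bar 14 mm wide and 10 mm thick, with a steel barrel of 15 mm radius at the hinge.
- stand: Fixed two-place probe stand. Black base 210 (x) x 80 (y) x 12 mm, aluminium top plate 210 x 60 x 12 mm with its upper face 110 mm above the table and two 18 mm through holes at x = -45 and +45 mm. Origin on the table under its centre, z up.
- probe: The probe to use: steel rod of 12 mm diameter, 85 mm long below a bright green square head 24 x 24 mm and 50 mm tall (flats facing its x and y axes), with a small dark disc of 16 mm on top, 4 mm thick; 95 to 160 g. Origin at the tip (lower end of the rod), z up along the rod: head from z = 85 to 135 mm. It hangs upright in either hole of the stand, the underside of its head resting on the top plate, tip 25 mm above the table.
- spare_probe: Another probe of the same shape and size with a black head, in the other hole of the stand, 90 mm away. Same axes. To be left alone.
- mount: Loose black round resin specimen mount, 32 mm diameter, 18 mm tall, between robot and fixture. Origin at the centre of its underside.
- mount_b: Another such mount, on the table to the right (-y) of the stand, same size and origin.
- micrometer: Loose green-framed micrometer lying on the table, about 60 x 135 mm, 18 mm tall, beyond the fixture. Origin under the middle of its frame.

How it is judged:
On the way, in this order (a step that is already met when the one before it is completed fails the run):
1. the cam lever is pressed down flat (within about 0.12 rad of its stop), the green probe still in the stand (value of joint cam_lever above 1.28 rad and height (world z) of probe below 0.04 m), for 0.2 s.
2. the green probe is lifted out of the stand (height (world z) of probe above 0.106 m and contact force between probe and stand below 0.1 N), for 0.1 s.
3. the probe's tip is in the mouth of the guide bush (horizontal distance between probe and guide_mouth below 0.007 m and z of probe in the frame of guide_mouth below -0.002 m), for 0.1 s.
At the end, for the whole second after the job is handed in: Lever within 0.12 rad of its stop; green probe held in the fingers, still, upright within 0.07 rad, tip within 4 mm of the bore axis and 7 to 24 mm below the bush, touching nothing of the fixture; carriage shifted under 5 mm, black probe, mounts and micrometer under 20 mm (value of joint cam_lever above 1.28 rad and horizontal distance between probe and guide_mouth below 0.004 m and z of probe in the frame of guide_mouth between -0.054 and -0.037 m and angle between probe's own z axis and vertical below 0.07 rad and linear speed of probe below 0.02 m/s and contact force between the fingers and probe above 1 N and contact force between probe and fixture below 0.2 N and distance of guide_mouth from where it was at the start of the episode below 0.005 m and distance of each of spare_probe, mount, mount_b, micrometer from where it was at the start of the episode below 0.02 m); the arm keeps its last pose, push and grip.
It fails at once if the green probe touches the bush or any other part of the fixture (more than 0.2 N) (contact force between probe and fixture above 0.2 N).
It fails at once if the carriage is shifted by more than 5 mm (distance of guide_mouth from where it was at the start of the episode above 0.005 m).
It fails at once if the black probe, a mount or the micrometer is moved by more than 20 mm (distance of any of spare_probe, mount, mount_b, micrometer from where it was at the start of the episode above 0.02 m).
It also fails if it takes over 61 s, if anything falls off the work surface, if the arm or the gripper's body presses on something with over 40 N, if the wrist force passes 120 N, or if a joint passes its speed limit or range.

### The arm

A 7-joint arm with a two-finger parallel gripper is mounted at the origin on the work surface. World frame = base frame: x ahead of the robot, y to its left, z up, the work surface at z = 0. Lengths are in m, angles in rad, forces in N, time in s.
With the tool pointing down it reaches from about 0.4 to 0.875 m from the base axis. Payload 4.4 kg.
Tool frame: the origin (TCP) lies on the centre line of the jaws, within the pads' length; the fingertips stand 19 mm ahead of it and the grasp point (between the pads) is the TCP; z points along the fingers, y is the line along which they close (so a half turn about z gives the same grasp; the last joint's range is limited). The gripper opens to 85 mm and grips with 20 to 120 N. Pads are 22 mm wide; open, the fingers measure 114 mm over their backs; the gripper's body (76 mm by 85 mm) begins 54 mm behind the grasp point. The pads swing forward as they close: fully open they stand 13 mm farther back than shut.
Start: joints at [-1.405, 0.628, 0.038, 1.517, -0.027, 0.996, -0.02], TCP at [0.149, 0.633, 0.25] pointing down, gripper open.
Joint ranges: [-3.06, 3.06], [-0.37, 2.12], [-1.25, 1.32], [0.18, 2.47], [-1.1, 4.24], [0.23, 1.98], [-2.94, 2.94]. Speed limits (rad/s): [2.57, 2.57, 3.14, 3.14, 3.14, 3.14, 3.14].

### API

Orientations are given as [roll, pitch, yaw] about the fixed x, y, z axes, in that order (R = Rz(yaw) Ry(pitch) Rx(roll)).
In Python, from station import robot gives the robot as it stands.
- The arm moves only by the shell command python3 -m inch 'ROWS' [OPENING] [FORCE]. ROWS is JSON, a list of rows, each a list of 2 entries, a list of its own where there are three numbers: the shift along the tool's x, y, z in cm, then the turn, a rotation vector about the tool's x, y, z in degrees. In form: [[[dx, dy, dz], [wx, wy, wz]], ...]. A call has 1 to 5 rows; each row is the pose to reach, as a shift and turn from the pose commanded when the call began, along the tool's axes at that moment; what a row does not reach only later rows make up. A row lasts 1/8 s, in which the tool goes at most 62.5 mm and 10.7 degrees, less where a joint would pass 70% of its speed; a pose out of reach is approached as far as the arm can. A call with a gripper value outside its range is refused whole. OPENING is the finger opening in cm, from 0 to 8.54, set as the call begins (- or left out, the last holds). The fingers move at their own pace and stop on an object; FORCE is the grip in N (left out, the last holds). Time passes only in rows, so rows that repeat a pose let the fingers close. It gives the time, the measured TCP pose, the force, the opening and the grip force at its end, in the units of the state.
- robot.observe(): the state, without advancing time (a new reading comes with each control period).
- robot.snapshot(name): name is "scene" or "side" or "wrist"; returns the picture (400x640x3 uint8, red, green, blue); there is no depth.
- robot.calibration(name): a dict with "mtx" (3x3 intrinsics, pixels), "dist_coeffs" ([k1, k2, p1, p2, k3] as OpenCV has them; the pictures are not rectified), "R" (3x3) and "t" (3): a world point X has camera coordinates R X + t. Camera axes: x right, y down, z forward; pixel columns grow to the right and rows downward; lengths in m; the calibration is good to about 2 mm. A picture is of the moment at which its call begins: read the wrist's pose just before it. calibration takes no time and is no camera call; for the wrist camera it gives the pose at the moment of the call.
- robot.close_job(): hands the job in; it is judged then, once.
Trained networks look in the newest picture that a camera, given by its name, has taken for a name from the list of things; names that differ only in an ending like _2 or _b are one class to them, and where a whole thing is asked for, a point or a joint stands for the part that bears it (a point fixed in the world has none). Each returns a list of dicts, best first, with "p" (0 to 1); they miss things now and then, are a little off and sometimes report something else, mostly with a low value. They report only what shows in the picture. A call takes as long as a camera call.
- robot.search_frame(thing, camera): "centre" ([column, row] in pixels, amid what is visible of it).
- robot.mark_of(thing, camera): "centre" ([column, row] in pixels: a listed point, or the origin of a listed thing).
The state is a dict: "clock": time; "qpos": joint angles; "dq": joint speeds; "effort": joint torques, N m; "ee_pos": TCP position; "tcp_rot": TCP orientation; "contact_force": force on the tool from outside, world axes, zero at the start; "wrist_torque": the same for the moment, N m; "opening": finger opening in m; "grip_force": force on a finger pad.
Only numpy, scipy, OpenCV 4.12 (cv2) and the standard library are available. Lean on these libraries where they do the work, as an engineer would, in place of code of your own. Each camera call takes 0.05 s, during which the arm holds its last target. There are 200 camera calls.

## Working session

There is one attempt and no reset: what is moved stays moved. The work goes in short steps, Python scripts to look and compute and a shell command to move; the robot and the scene stay as the last step left them, time stands still between calls to the robot, and variables do not carry over. Pictures are saved under pics/ and viewed, at most 10 in all, crops included, and the job is handed in when it is done.

```bash
mkdir -p pics; cat > h.py <<'E'
import numpy as np, cv2
from station import robot
from scipy.spatial.transform import Rotation as Rot
def pix2plane(cal,uv,z):
    K=np.array(cal["mtx"]);d=np.array(cal["dist_coeffs"]);R=np.array(cal["R"]);t=np.array(cal["t"])
    n=cv2.undistortPoints(np.array([[uv]],float),K,d)[0,0]
    r=R.T@np.array([n[0],n[1],1]);c=-R.T@t
    return c+r*(z-c[2])/r[2]
def proj(cal,X):
    R=np.array(cal["R"]);t=np.array(cal["t"])
    return cv2.projectPoints(np.atleast_2d(np.array(X,float)),cv2.Rodrigues(R)[0],t,np.array(cal["mtx"]),np.array(cal["dist_coeffs"]))[0][:,0]
def save(n,im): cv2.imwrite("pics/"+n,cv2.cvtColor(im,cv2.COLOR_RGB2BGR))
def tool(P):
    s=robot.observe();R=Rot.from_euler("xyz",s["tcp_rot"]).as_matrix()
    return R.T@(np.array(P)-s["ee_pos"])*100
E
python3 - <<'E'
from h import *
np.set_printoptions(precision=4,suppress=True)
s=robot.observe();print(s["clock"],s["ee_pos"],s["tcp_rot"])
Z={"fixture":0,"guide_mouth":.105,"lever_hinge":.102,"lever_tip":.18,"stand":0,"probe":.025,"spare_probe":.025,"mount":0,"mount_b":0,"micrometer":0}
for c in ["scene","side"]:
    im=robot.snapshot(c);save(c+"0.png",im);cal=robot.calibration(c)
    print(c,"cam at",-np.array(cal["R"]).T@cal["t"])
    for k,z in Z.items():
        for d in robot.mark_of(k,c)[:2]:
            print(k,np.round(d["centre"],1),round(d["p"],2),pix2plane(cal,d["centre"],z)[:2])
E
```

```text
0.0 [0.1492 0.632  0.2494] [-3.1397  0.      2.9098]
scene cam at [ 1.3364 -0.1062  0.7517]
fixture [405.9 239.1] 0.7 [0.557  0.0995]
guide_mouth [424.8 224.3] 0.81 [0.6144 0.1239]
lever_hinge [424.8 200.5] 0.67 [0.5183 0.1419]
lever_hinge [357.  199.7] 0.32 [ 0.5163 -0.0346]
lever_tip [426.4 172.8] 0.76 [0.5047 0.1366]
stand [263.9 235.5] 0.97 [ 0.5462 -0.2841]
probe [424.5 202.7] 0.23 [0.4315 0.1685]
mount [353.4 199.1] 0.43 [ 0.3847 -0.0341]
mount [192.4 253.6] 0.43 [ 0.6167 -0.4622]
mount_b [353.4 199.1] 0.43 [ 0.3847 -0.0341]
mount_b [192.4 253.6] 0.43 [ 0.6167 -0.4622]
micrometer [334.1 316.9] 0.95 [ 0.8056 -0.0948]
side cam at [0.163  0.3184 0.8634]
fixture [256.4 298.6] 0.7 [0.562  0.0923]
fixture [224.1 267.3] 0.16 [0.6716 0.0879]
guide_mouth [223.5 268.2] 0.74 [0.6091 0.118 ]
lever_hinge [220.9 265.5] 0.7 [0.6194 0.1166]
lever_hinge [243.5 306.9] 0.6 [0.5205 0.1461]
lever_tip [238.3 287.2] 0.74 [0.5175 0.1453]
stand [370.5 201.4] 0.57 [ 0.5417 -0.2743]
probe [383.  197.9] 0.75 [ 0.5146 -0.2856]
spare_probe [355.4 182. ] 0.85 [ 0.597  -0.2818]
spare_probe [245.6 194.1] 0.65 [ 0.7752 -0.075 ]
mount [360.8 306.1] 0.72 [ 0.3864 -0.0396]
mount [395.4 142.8] 0.61 [ 0.617  -0.4851]
mount_b [360.8 306.1] 0.72 [ 0.3864 -0.0396]
mount_b [395.4 142.8] 0.61 [ 0.617  -0.4851]
micrometer [245.  191.1] 0.69 [ 0.802  -0.0924]
micrometer [396.7 145.7] 0.35 [ 0.6076 -0.478 ]
```

View pics/scene0.png

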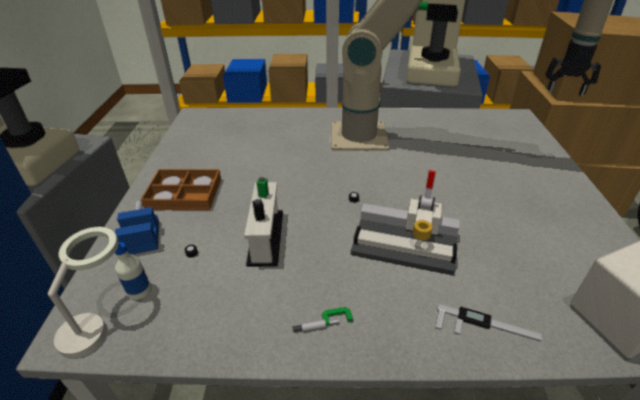

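View pics/side0.png

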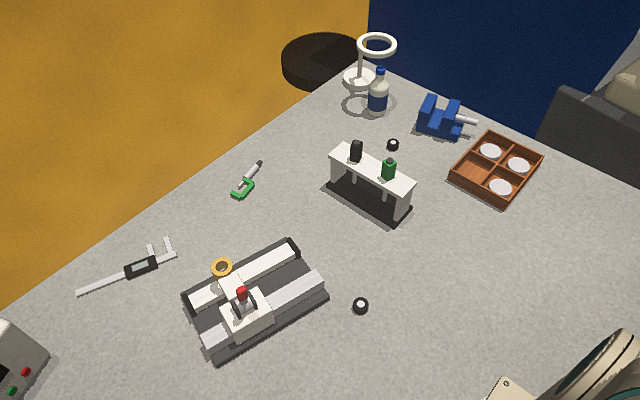

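The scene and side views show the raised red lever at about (430,180) in scene and (241,293) in side. The brass bush is at (424,230) / (222,267). The green probe is at (263,187) / (388,170), on the robot side of the stand, and the black one is at (258,210) / (356,150).

Next I'll triangulate these points.

```bash
cat >> h.py <<'E'
def tri(obs):
    A=[];b=[]
    for cal,uv in obs:
        c=-np.array(cal["R"]).T@np.array(cal["t"]);r=pix2plane(cal,uv,c[2]-1)-c;r/=np.linalg.norm(r)
        M=np.eye(3)-np.outer(r,r);A.append(M);b.append(M@c)
    return np.linalg.lstsq(np.vstack(A),np.hstack(b),rcond=None)[0]
def blob(im,lo,hi,box):
    h=cv2.cvtColor(im,cv2.COLOR_RGB2HSV);m=cv2.inRange(h,np.array(lo),np.array(hi))
    k=np.zeros_like(m);x0,y0,x1,y1=box;k[y0:y1,x0:x1]=m[y0:y1,x0:x1];return k
E
python3 - <<'E'
from h import *
np.set_printoptions(precision=4,suppress=True)
S=robot.calibration("scene");D=robot.calibration("side")
for n,a,b in [("mouth",[424.8,224.3],[223.5,268.2]),("hinge",[424.8,200.5],[243.5,306.9]),("tip",[426.4,172.8],[238.3,287.2]),("stand",[263.9,235.5],[370.5,201.4])]:
    print(n,tri([(S,a),(D,b)]))
I={c:cv2.cvtColor(cv2.imread(f"pics/{c}0.png"),cv2.COLOR_BGR2RGB) for c in("scene","side")}
G={}
for c,bx in (("scene",(245,165,290,205)),("side",(370,145,410,190))):
    m=blob(I[c],(45,80,30),(85,255,255),bx);ys,xs=np.nonzero(m);G[c]=[xs.mean(),ys.mean()];print(c,len(xs),G[c])
print("green head centre",tri([(S,G["scene"]),(D,G["side"])]),"(z should be .135)")
print([pix2plane(k,g,.135) for k,g in((S,G["scene"]),(D,G["side"]))])
# black head by appearance
for c,bx in (("scene",(248,192,270,224)),("side",(345,135,366,165))):
    m=blob(I[c],(0,0,0),(179,255,60),bx);ys,xs=np.nonzero(m);G[c]=[xs.mean(),ys.mean()];print(c,len(xs),G[c])
print("black",tri([(S,G["scene"]),(D,G["side"])]))
R={}
for c,bx in (("scene",(415,160,445,200)),("side",(228,278,255,305))):
    h=blob(I[c],(0,140,60),(8,255,255),bx)|blob(I[c],(172,140,60),(179,255,255),bx)
    ys,xs=np.nonzero(h);R[c]=[xs.mean(),ys.mean()];print(c,len(xs),R[c],xs.min(),xs.max(),ys.min(),ys.max())
print("red",tri([(S,R["scene"]),(D,R["side"])]))
E
```

```text
mouth [0.6112 0.1211 0.1034]
hinge [0.5196 0.1439 0.1023]
tip [0.5135 0.1404 0.1842]
stand [ 0.5437 -0.2819 -0.0049]
scene 159 [np.float64(262.3333333333333), np.float64(187.79245283018867)]
side 228 [np.float64(387.89473684210526), np.float64(169.890350877193)]
green head centre [ 0.5088 -0.2795  0.1336] (z should be .135)
[array([ 0.5104, -0.2794,  0.135 ]), array([ 0.5082, -0.278 ,  0.135 ])]
scene 166 [np.float64(258.86746987951807), np.float64(210.10843373493975)]
side 202 [np.float64(355.3168316831683), np.float64(151.88118811881188)]
black [ 0.5987 -0.276   0.1338]
scene 101 [np.float64(430.34653465346537), np.float64(178.76237623762376)] 427 434 170 187
side 89 [np.float64(240.8988764044944), np.float64(291.9438202247191)] 236 246 286 300
red [0.5136 0.146  0.1683]
```

```bash
python3 - <<'E'
from h import *
print(tool([.5535,.136,.25]).round(2))
E
```

```text
[-5.075e+01 -3.905e+01  3.000e-02]
```

```bash
python3 -m inch '[[[-5,-4,0],[0,0,0]],[[-10,-8,0],[0,0,0]],[[-15,-12,0],[0,0,0]],[[-20,-16,0],[0,0,0]],[[-25,-20,0],[0,0,0]]]' 0 40; python3 -m inch '[[[-5,-4,0],[0,0,0]],[[-10,-8,0],[0,0,0]],[[-15,-12,0],[0,0,0]],[[-20,-16,0],[0,0,0]],[[-24,-18,0],[0,0,0]]]'; python3 - <<'E'
from h import *
np.set_printoptions(precision=4,suppress=True)
c=robot.calibration("wrist");im=robot.snapshot("wrist");save("w1.png",im)
s=robot.observe();print(s["clock"],s["ee_pos"],s["tcp_rot"],s["opening"])
for n,z in(("guide_mouth",.105),("lever_hinge",.102),("lever_tip",.187)):
    for d in robot.mark_of(n,"wrist")[:2]: print(n,d,pix2plane(c,d["centre"],z))
E
```

```text
clock: 1.72
ee_pos: [0.3432, 0.3851, 0.2506]
tcp_rot: [3.141, 0.001, 2.91]
contact_force: [1.2, 0.3, 0.8]
opening: -0.0003
grip_force: 0.0
clock: 2.35
ee_pos: [0.5354, 0.1534, 0.2506]
tcp_rot: [-3.141, 0.001, 2.907]
contact_force: [-0.3, 2.3, 0.4]
opening: -0.0003
grip_force: 0.0
2.4 [0.5414 0.1472 0.2508] [-3.1389  0.0078  2.8999] 0.00021150018720893858
lever_hinge {'centre': [299.4, 189.2], 'p': 0.75} [0.5249 0.1411 0.102 ]
lever_hinge {'centre': [127.9, 89.4], 'p': 0.56} [0.4057 0.0201 0.102 ]
lever_tip {'centre': [295.2, 189.0], 'p': 0.86} [0.5048 0.148  0.187 ]
```

View pics/w1.png

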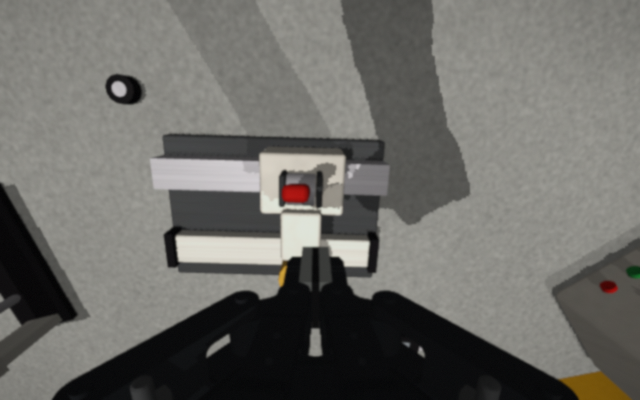

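The wrist view shows the red lever end-on at (295,193), between the hinge cheeks at (301,190). The closed fingers are at (315,290), on its bush side. I'll let the arm settle, then check the fixture yaw and lever line.

```bash
python3 -m inch '[[[0,0,0],[0,0,0]],[[0,0,0],[0,0,0]]]' ; python3 - <<'E'
from h import *
np.set_printoptions(precision=4,suppress=True)
c=robot.calibration("wrist");im=robot.snapshot("wrist");save("w2.png",im)
s=robot.observe();print(s["clock"],s["ee_pos"],s["tcp_rot"])
for n,z in(("lever_hinge",.102),("lever_tip",.187)):
    for d in robot.mark_of(n,"wrist")[:1]: print(n,d,pix2plane(c,d["centre"],z))
red=blob(im,(0,140,60),(8,255,255),(250,150,340,240))|blob(im,(172,140,60),(179,255,255),(250,150,340,240))
ys,xs=np.nonzero(red);print("red",xs.min(),xs.max(),ys.min(),ys.max(),pix2plane(c,[xs.mean(),ys.mean()],.187))
g=cv2.cvtColor(im,cv2.COLOR_RGB2GRAY)
for l in cv2.createLineSegmentDetector().detect(g)[0][:,0]:
    if np.hypot(*(l[2:]-l[:2]))>45 and abs(l[3]-l[1])<12 and 100<l[1]<300:
        a=pix2plane(c,l[:2],.05);b=pix2plane(c,l[2:],.05);d=(b-a) if b[1]>a[1] else a-b
        print(l.round(0),"yaw deg",np.degrees(np.arctan2(-d[0],d[1])))
E
```

```text
clock: 2.8
ee_pos: [0.5333, 0.1578, 0.2504]
tcp_rot: [3.141, -0.001, 2.912]
contact_force: [-0.4, 0.4, 0.6]
opening: -0.0
grip_force: 0.0
2.85 [0.5334 0.1575 0.2504] [ 3.1412 -0.0003  2.9121]
lever_hinge {'centre': [295.6, 191.9], 'p': 0.96} [0.5244 0.1415 0.102 ]
lever_tip {'centre': [289.6, 195.1], 'p': 0.91} [0.5056 0.1477 0.187 ]
red 276 303 189 206 [0.5072 0.1474 0.187 ]
[178. 264. 277. 267.] yaw deg -15.089843083270377
[276. 240. 174. 237.] yaw deg -14.903348644936555
[253. 163. 147. 160.] yaw deg -14.857552315110482
[363. 243. 318. 240.] yaw deg -17.067345481727013
[151. 191. 254. 194.] yaw deg -15.088690058008506
[338. 158. 254. 155.] yaw deg -14.880594246735768
[161. 135. 379. 142.] yaw deg -15.129382454521075
[273. 277. 177. 274.] yaw deg -15.217276881969418
[244. 141. 169. 139.] yaw deg -15.034873927809265
```

```bash
python3 -m inch '[[[-2.7,-1.8,0],[0,0,1.9]],[[-2.7,-1.8,0],[0,0,1.9]],[[-2.7,-1.8,6.1],[0,0,1.9]],[[-2.7,-1.8,6.1],[0,0,1.9]],[[-2.7,-1.8,6.1],[0,0,1.9]]]' ; python3 - <<'E'
from h import *
np.set_printoptions(precision=4,suppress=True)
s=robot.observe();print(s["clock"],s["ee_pos"],s["tcp_rot"],s["contact_force"])
c=robot.calibration("wrist");im=robot.snapshot("wrist");save("w3.png",im)
red=blob(im,(0,140,60),(8,255,255),(150,100,440,340))|blob(im,(172,140,60),(179,255,255),(150,100,440,340))
ys,xs=np.nonzero(red);m=pix2plane(c,[xs.mean(),ys.mean()],.175)
F=np.array([[.9659,-.2588],[.2588,.9659]])
print("red fix",F@m[:2],"tcp fix",F@s["ee_pos"][:2])
E
```

```text
clock: 3.58
ee_pos: [0.5567, 0.1332, 0.1905]
tcp_rot: [3.141, 0.001, 2.877]
contact_force: [0.3, -0.7, -0.2]
opening: -0.0001
grip_force: 0.0
3.575 [0.5567 0.1332 0.1905] [3.1409 0.0008 2.8774] [ 0.3133 -0.7129 -0.1633]
red fix [0.4542 0.2735] tcp fix [0.5033 0.2727]
```

View pics/w3.png

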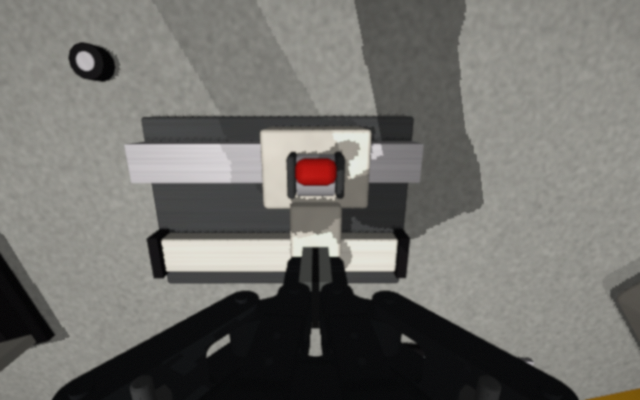

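The lever end is centred ahead of the fingers at column 315, so I can sweep it down along its arc.

```bash
python3 -m inch '[[[2,0,0],[0,0,0]],[[3,0,0],[0,0,0]],[[4,0,0],[0,0,0]],[[4.9,0,0.1],[0,0,0]],[[5.7,0,0.3],[0,0,0]]]'; python3 -m inch '[[[0.8,0,0.4],[0,0,0]],[[1.5,0,0.9],[0,0,0]],[[2.1,0,1.5],[0,0,0]],[[2.7,0,2.3],[0,0,0]],[[3.1,0,3.0],[0,0,0]]]'
```

```text
clock: 4.25
ee_pos: [0.5015, 0.1476, 0.1866]
tcp_rot: [3.141, 0.001, 2.876]
contact_force: [1.5, -0.4, -0.4]
opening: 0.0001
grip_force: 0.8
clock: 4.88
ee_pos: [0.4703, 0.1558, 0.1556]
tcp_rot: [-3.141, -0.002, 2.877]
contact_force: [-0.7, 0.9, 3.3]
opening: -0.0001
grip_force: 1.0
```

```bash
python3 -m inch '[[[0.4,0,0.8],[0,0,0]],[[0.7,0,1.6],[0,0,0]],[[1,0,2.3],[0,0,0]],[[1,0,2.9],[0,0,0]],[[1,0,2.9],[0,0,0]]]'; python3 -m inch '[[[0,0,0.2],[0,0,0]],[[0,0,0.4],[0,0,0]],[[0,0,0.4],[0,0,0]]]'
```

```text
clock: 5.5
ee_pos: [0.4615, 0.1582, 0.127]
tcp_rot: [-3.141, -0.001, 2.877]
contact_force: [0.4, 1.5, 2.5]
opening: -0.0004
grip_force: 0.7
clock: 5.88
ee_pos: [0.4615, 0.1583, 0.1259]
tcp_rot: [3.141, 0.0, 2.876]
contact_force: [-6.6, -1.3, 34.2]
opening: 0.0004
grip_force: 16.8
```

```bash
python3 -m inch '[[[0,0,-3],[0,0,0]],[[0,0,-9],[0,0,0]],[[0,0,-13],[0,0,0]],[[0,0,-13],[0,0,0]]]'; python3 - <<'E'
from h import *
np.set_printoptions(precision=4,suppress=True)
print(tool([.56,-.277,.26]).round(2))
c=robot.calibration("wrist");im=robot.snapshot("wrist")
F=np.array([[.9659,-.2588],[.2588,.9659]])
for n,z in(("lever_tip",.102),("guide_mouth",.105)):
    for d in robot.mark_of(n,"wrist")[:2]: p=pix2plane(c,d["centre"],z);print(n,d,p,F@p[:2])
for cc in ("scene","side"):
    im=robot.snapshot(cc);save(cc+"1.png",im);c=robot.calibration(cc)
    for n,z in(("lever_tip",.102),("guide_mouth",.105)):
        for d in robot.mark_of(n,cc)[:1]: p=pix2plane(c,d["centre"],z);print(cc,n,d,p,F@p[:2])
E
```

```text
clock: 6.38
ee_pos: [0.4634, 0.1587, 0.2559]
tcp_rot: [3.138, 0.005, 2.876]
contact_force: [0.1, -0.2, -0.0]
opening: -0.0
grip_force: 0.0
[-20.75 -39.51  -0.46]
lever_tip {'centre': [312.4, 165.6], 'p': 0.73} [0.4359 0.1646 0.102 ] [0.3784 0.2717]
lever_tip {'centre': [12.5, 289.4], 'p': 0.32} [ 0.4796 -0.1812  0.102 ] [ 0.5102 -0.0508]
guide_mouth {'centre': [315.5, 334.2], 'p': 0.94} [0.6176 0.1182 0.105 ] [0.566 0.274]
guide_mouth {'centre': [47.5, 341.1], 'p': 0.17} [ 0.5483 -0.176   0.105 ] [ 0.5752 -0.0281]
scene lever_tip {'centre': [426.8, 183.0], 'p': 0.79} [0.4407 0.1616 0.102 ] [0.3839 0.2701]
scene guide_mouth {'centre': [422.3, 226.4], 'p': 0.69} [0.6219 0.1165 0.105 ] [0.5706 0.2735]
side lever_tip {'centre': [267.2, 341.9], 'p': 0.56} [0.4404 0.1629 0.102 ] [0.3832 0.2713]
```

```bash
python3 -m inch '[[[-2.6,-5,-0.4],[0,0,-4]],[[-5.2,-10,-0.4],[0,0,-8]],[[-7.8,-15,-0.4],[0,0,-12]],[[-10.4,-20,-0.4],[0,0,-16]],[[-13,-24.5,-0.4],[0,0,-17.5]]]' 6 40; python3 - <<'E'
from h import *
print(tool([.56,-.277,.26]).round(2))
E
```

```text
clock: 7.45
ee_pos: [0.523, -0.1144, 0.257]
tcp_rot: [3.141, -0.001, -3.101]
contact_force: [0.5, 0.2, -0.5]
opening: 0.0603
grip_force: 0.0
[ -3.03 -16.39  -0.31]
```

```bash
python3 -m inch '[[[-1,-5.5,0],[0,0,0]],[[-2,-11,0],[0,0,0]],[[-3,-16.5,0],[0,0,0]],[[-3,-16.5,0],[0,0,0]],[[-3,-16.5,0],[0,0,0]]]'; python3 - <<'E'
from h import *
np.set_printoptions(precision=4,suppress=True)
c=robot.calibration("wrist");im=robot.snapshot("wrist");save("w4.png",im)
s=robot.observe();print(s["clock"],s["ee_pos"],s["tcp_rot"])
for n,z in(("probe",.025),("spare_probe",.025),("stand",0)):
    for d in robot.mark_of(n,"wrist")[:2]: print(n,d,pix2plane(c,d["centre"],z))
g=blob(im,(45,80,30),(85,255,255),(0,0,640,400));n,l,st,ce=cv2.connectedComponentsWithStats(g)
for i in range(1,n):
    if st[i,4]>150: print("green",st[i],ce[i],pix2plane(c,ce[i],.160))
E
```

```text
clock: 8.07
ee_pos: [0.5594, -0.2752, 0.2565]
tcp_rot: [3.14, -0.001, -3.101]
contact_force: [-0.3, 0.4, -0.2]
opening: 0.0601
grip_force: 0.0
8.125 [ 0.5596 -0.2743  0.2567] [ 3.1398 -0.0009 -3.0997]
probe {'centre': [309.4, 136.2], 'p': 0.86} [ 0.5093 -0.2831  0.025 ]
stand {'centre': [309.6, 171.2], 'p': 0.69} [ 0.5548 -0.2817  0.    ]
green [293 128  36  39 676] [310.6346 146.0178] [ 0.5069 -0.28    0.16  ]
```

View pics/w4.png

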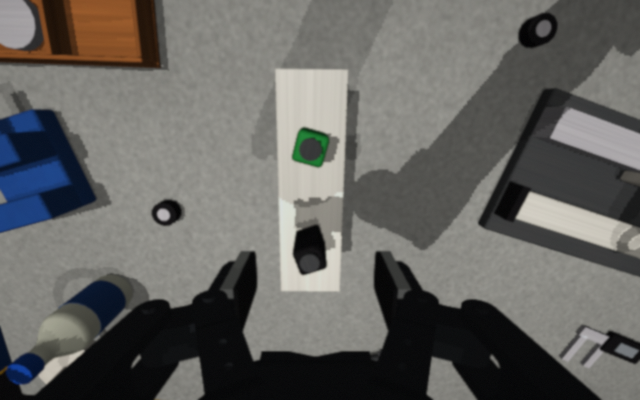

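```bash
python3 - <<'E'
from h import *
np.set_printoptions(precision=4,suppress=True)
im=cv2.cvtColor(cv2.imread("pics/w4.png"),cv2.COLOR_BGR2RGB);c=robot.calibration("wrist")
g=blob(im,(45,80,30),(85,255,255),(280,110,345,185))
p=np.argwhere(g>0)[:,::-1].astype(np.float32)
W=np.array([pix2plane(c,q,.16)[:2] for q in p],np.float32)*1000
print(cv2.minAreaRect(W))
h=cv2.cvtColor(im,cv2.COLOR_RGB2HSV)[...,2]
for t in (60,80,100):
    m=np.array([h[int(y),int(x)]>t for x,y in p]);print(t,m.sum(),cv2.minAreaRect(W[m]) if m.sum()>20 else "")
print(tool([.508,-.28,.19]))
cv2.imwrite("pics/c4.png",cv2.resize(cv2.cvtColor(im[110:280,260:370],cv2.COLOR_RGB2BGR),None,fx=4,fy=3.5,interpolation=cv2.INTER_CUBIC))
E
```

```text
((508.6250915527344, -279.23065185546875), (22.945819854736328, 24.191967010498047), 77.1575698852539)
60 650 ((508.6250915527344, -279.23065185546875), (22.945819854736328, 24.191967010498047), 77.1575698852539)
80 564 ((509.3285217285156, -279.4136962890625), (22.927757263183594, 22.794052124023438), 76.905029296875)
100 417 ((509.6673278808594, -279.70977783203125), (22.474885940551758, 21.94664192199707), 77.1575698852539)
[ 5.2135 -0.3612  6.735 ]
```

View pics/c4.png

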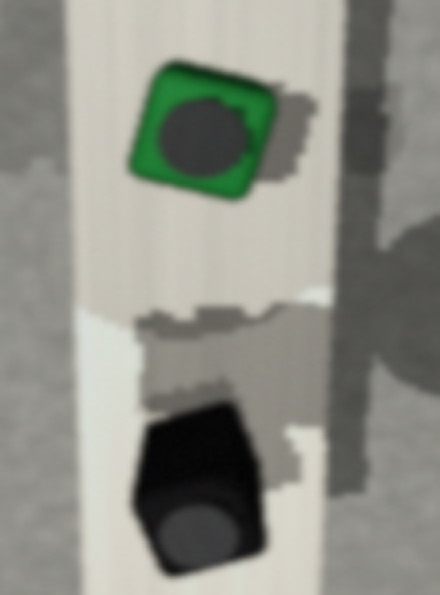

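The crop shows the green head's top face sharp and turned about 13° from the stand, with its centre at (0.509,-0.2795). I'll align the tool over it and check before going down.

```bash
python3 -m inch '[[[2.6,-0.2,0],[0,0,8]],[[5.1,-0.3,0],[0,0,15.2]],[[5.1,-0.3,2],[0,0,15.2]],[[5.1,-0.3,4],[0,0,15.2]],[[5.1,-0.3,4],[0,0,15.2]]]'; python3 - <<'E'
from h import *
np.set_printoptions(precision=4,suppress=True)
c=robot.calibration("wrist");im=robot.snapshot("wrist");save("w5.png",im)
s=robot.observe();print(s["clock"],s["ee_pos"],s["tcp_rot"])
g=blob(im,(45,80,30),(85,255,255),(150,60,490,400));ys,xs=np.nonzero(g)
W=np.array([pix2plane(c,q,.16)[:2] for q in zip(xs,ys)],np.float32)*1000;r=cv2.minAreaRect(W);print(len(xs),r)
print(tool([.509,-.2795,.14]))
E
```

```text
clock: 8.9
ee_pos: [0.5082, -0.2795, 0.2163]
tcp_rot: [3.141, -0.003, 2.918]
contact_force: [0.1, 0.1, 0.2]
opening: 0.0601
grip_force: 0.0
8.95 [ 0.5089 -0.2801  0.2173] [ 3.1411 -0.0009  2.918 ]
1203 ((565.6749877929688, -238.104736328125), (185.26161193847656, 36.20010757446289), 33.008079528808594)
[-0.0073  0.0578  7.7291]
```

View pics/w5.png

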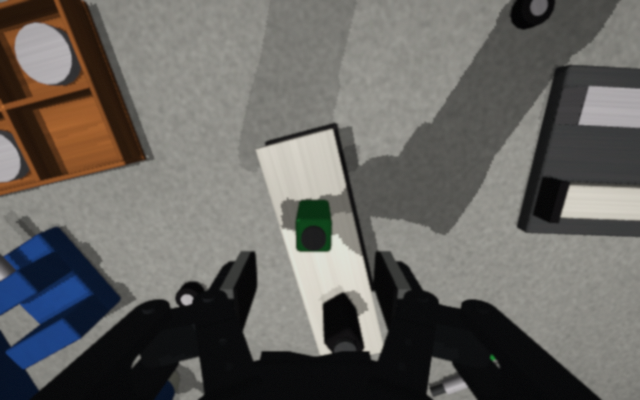

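The green head is square to the jaws and centred between them at (313,235). Descending and gripping.

```bash
python3 -m inch '[[[0,0.05,3],[0,0,0]],[[0,0.05,6],[0,0,0]],[[0,0.05,7.6],[0,0,0]],[[0,0.05,7.6],[0,0,0]],[[0,0.05,7.6],[0,0,0]]]'; python3 -m inch '[[[0,0,0],[0,0,0]],[[0,0,0],[0,0,0]],[[0,0,0],[0,0,0]],[[0,0,0],[0,0,0]]]' 0 50
```

```text
clock: 9.57
ee_pos: [0.5098, -0.281, 0.1424]
tcp_rot: [-3.141, 0.002, 2.917]
contact_force: [0.1, -0.4, 0.4]
opening: 0.0603
grip_force: 0.0
clock: 10.07
ee_pos: [0.5094, -0.2808, 0.1421]
tcp_rot: [-3.141, 0.001, 2.917]
contact_force: [-0.7, 0.9, 6.6]
opening: 0.0234
grip_force: 49.2
```

```bash
python3 -m inch '[[[0,0,-2],[0,0,0]],[[0,0,-5],[0,0,0]],[[0,0,-9],[0,0,0]],[[0,0,-13],[0,0,0]],[[0,0,-13],[0,0,0]]]'; python3 - <<'E'
from h import *
np.set_printoptions(precision=4,suppress=True)
s=robot.observe();print(s["clock"],s["ee_pos"],s["tcp_rot"],s["contact_force"],s["opening"],s["grip_force"])
for n in("scene","side"):
    im=robot.snapshot(n);save(n+"2.png",im);c=robot.calibration(n)
    e=np.array(s["ee_pos"]);print(n,"expected tip px",proj(c,[e-[0,0,.117],e+[0,0,.02]]))
    for d in robot.mark_of("probe",n)[:2]: print(d, pix2plane(c,d["centre"],e[2]-.117))
print(tool([.5,.1,.27]))
a=cv2.imread("pics/scene2.png");b=cv2.imread("pics/side2.png")
cv2.imwrite("pics/c2.png",np.hstack([cv2.resize(a[120:240,210:310],(400,480)),cv2.resize(b[110:230,340:440],(400,480))]))
E
```

```text
clock: 10.7
ee_pos: [0.5105, -0.2814, 0.2742]
tcp_rot: [-3.14, 0.006, 2.917]
contact_force: [-0.3, -0.5, -1.9]
opening: 0.0234
grip_force: 49.3
10.7 [ 0.5105 -0.2814  0.2742] [-3.1401  0.0061  2.9167] [-0.2804 -0.5399 -1.9327] 0.023388941651833403 49.258158802986145
scene expected tip px [[260.6688 180.7973]
 [254.6973 133.0778]]
{'centre': [259.5, 183.8], 'p': 0.91} [ 0.5234 -0.2826  0.1572]
side expected tip px [[388.9796 161.5717]
 [396.1679 112.6753]]
{'centre': [386.6, 161.9], 'p': 0.8} [ 0.5138 -0.2773  0.1572]
[ 9.2486 36.8576  0.0321]
```

View pics/c2.png

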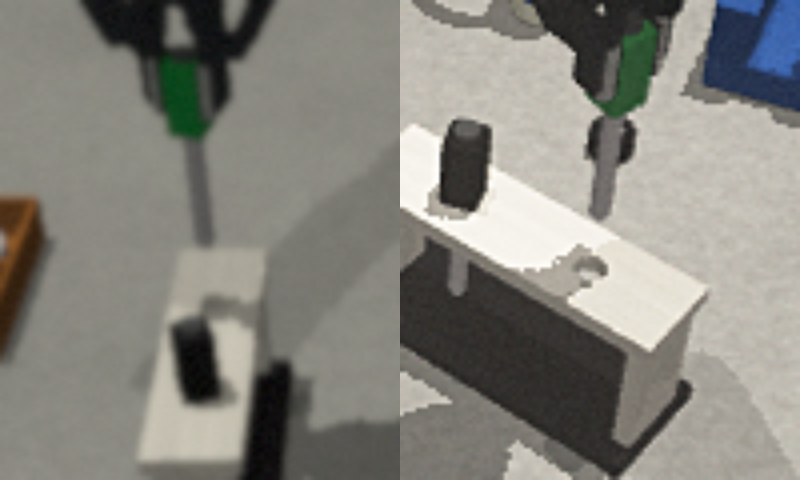

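The probe hangs straight in the jaws with its tip clear of the stand. The tip sits where the TCP predicts, at scene (261,181) and side (390,163). Moving over the bush.

```bash
python3 -m inch '[[[-0.1,3,0],[0,0,0]],[[-0.3,8,0],[0,0,0]],[[-0.5,13,0],[0,0,0]],[[-0.7,18,0],[0,0,0]],[[-0.8,23,0],[0,0,0]]]';  python3 -m inch '[[[-0.1,5,0],[0,0,0]],[[-0.3,10,0],[0,0,0]],[[-0.5,14.5,0],[0,0,0]],[[-0.6,18.3,0],[0,0,0]],[[-0.6,18.3,0],[0,0,0]]]'; python3 -m inch '[[[0,0,0.5],[0,0,0]],[[0,0,1],[0,0,0]],[[0,0,1],[0,0,0]],[[0,0,1],[0,0,0]]]'; python3 - <<'E'
from h import *
np.set_printoptions(precision=4,suppress=True)
s=robot.observe();e=np.array(s["ee_pos"]);print(s["clock"],e,s["tcp_rot"],s["opening"],s["grip_force"])
pic={}
for n in("scene","side"):
    im=robot.snapshot(n);save(n+"3.png",im);c=robot.calibration(n);pic[n]=im
    print(n,"tip px",proj(c,[e-[0,0,.117]]))
    for k in("probe","guide_mouth"):
        for d in robot.mark_of(k,n)[:1]: print(k,d, pix2plane(c,d["centre"],e[2]-.117 if k=="probe" else .105))
    I0=cv2.cvtColor(cv2.imread(f"pics/{n}0.png"),cv2.COLOR_BGR2RGB)
    bx=(405,215,445,245) if n=="scene" else (205,250,240,282)
    m=blob(I0,(15,110,60),(32,255,255),bx);ys,xs=np.nonzero(m)
    hull=cv2.convexHull(np.stack([xs,ys],1).astype(np.int32))[:,0].astype(float)
    # fit model: hull of bush cylinder outer silhouette, centre unknown
    a=np.linspace(0,2*np.pi,40);base=np.stack([.022*np.cos(a),.022*np.sin(a),0*a],1)
    from scipy.optimize import minimize
    def mask(p):
        P=np.vstack([base+[p[0],p[1],.105],base+[p[0],p[1],.075]]);h=cv2.convexHull(proj(c,P).astype(np.float32))
        k=np.zeros((1600,2560),np.uint8);cv2.fillConvexPoly(k,((h+.5)*4).astype(np.int32),255);return cv2.resize(k,(640,400),interpolation=cv2.INTER_AREA)/255.
    hm=np.zeros((400,640));hk=hm.astype(np.uint8);cv2.fillConvexPoly(hk,hull.astype(np.int32),1)
    r=minimize(lambda p:np.abs(mask(p)-hk).sum(),[.615,.119],method="Nelder-Mead",options=dict(initial_simplex=[[.615,.119],[.625,.119],[.615,.129]],xatol=2e-4))
    print("brass fit",len(xs),hk.sum(),r.x,r.fun)
a,b=pic["scene"],pic["side"]
save("c3.png",np.hstack([cv2.resize(a[160:260,370:470],(400,400),interpolation=2),cv2.resize(b[210:310,175:275],(400,400),interpolation=2)]))
E
```

```text
clock: 11.52
ee_pos: [0.5675, -0.0564, 0.2697]
tcp_rot: [-3.141, -0.003, 2.917]
contact_force: [0.9, -0.2, -2.0]
opening: 0.0235
grip_force: 49.2
clock: 12.15
ee_pos: [0.6139, 0.1239, 0.2691]
tcp_rot: [3.14, -0.004, 2.923]
contact_force: [-0.7, 0.6, -1.4]
opening: 0.0237
grip_force: 49.4
clock: 12.65
ee_pos: [0.6147, 0.1183, 0.2614]
tcp_rot: [-3.142, -0.0, 2.916]
contact_force: [0.0, -0.1, -1.3]
opening: 0.0238
grip_force: 49.4
12.65 [0.6147 0.1183 0.2614] [-3.1415 -0.      2.9157] 0.023779240258441255 49.43535625934601
scene tip px [[424.9865 211.9061]]
probe {'centre': [426.1, 211.8], 'p': 0.62} [0.6143 0.121  0.1444]
guide_mouth {'centre': [422.8, 225.7], 'p': 0.98} [0.6194 0.1182 0.105 ]
brass fit 318 332 [0.6181 0.1194] 31.01960784313725
side tip px [[217.6977 255.8832]]
probe {'centre': [219.9, 258.0], 'p': 0.78} [0.608  0.1185 0.1444]
guide_mouth {'centre': [222.7, 267.9], 'p': 0.98} [0.6108 0.1186 0.105 ]
brass fit 346 403 [0.6193 0.1166] 129.4
```

View pics/c3.png

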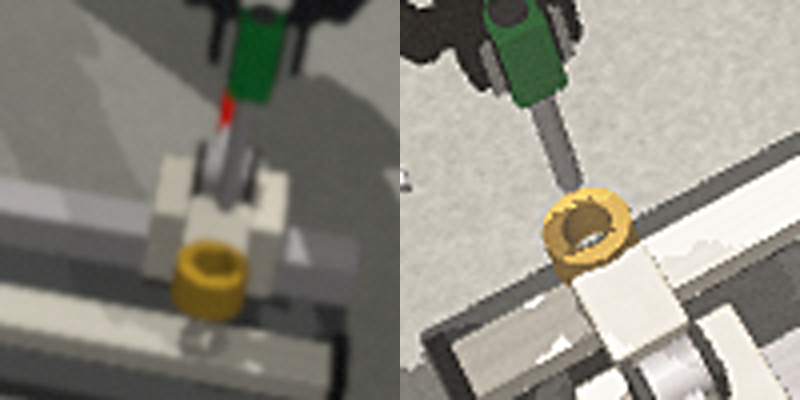

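The crops show the rod tip just above the bush: scene tip (427,211) and mouth (423,225), side tip (217,256) and mouth (222,266). I'll triangulate both to get the relative offset.

```bash
python3 - <<'E'
from h import *
np.set_printoptions(precision=4,suppress=True)
S=robot.calibration("scene");D=robot.calibration("side");e=np.array(robot.observe()["ee_pos"])
for n,a,b,z in[("tip mine",[427.0,210.8],[217.4,256.3],.1444),("tip net",[426.1,211.8],[219.9,258.0],.1444),("mouth mine",[423.2,225.2],[222.1,266.2],.105),("mouth net",[422.8,225.7],[222.7,267.9],.105)]:
    print(n,tri([(S,a),(D,b)]),pix2plane(S,a,z)[:2],pix2plane(D,b,z)[:2])
# bore: dark/inside hole check, side view, ellipse of brass outer rim from new image
for n,bx in(("scene",(405,215,445,245)),("side",(200,250,245,290))):
    I=cv2.cvtColor(cv2.imread(f"pics/{n}3.png"),cv2.COLOR_BGR2RGB);m=blob(I,(12,90,50),(32,255,255),bx);ys,xs=np.nonzero(m);print(n,len(xs),xs.min(),xs.max(),ys.min(),ys.max())
for x in(.612,.616,.620):
  a=np.linspace(0,2*np.pi,60);P=np.stack([x+.022*np.cos(a),.118+.022*np.sin(a),0*a+.105],1)
  for n,c in(("scene",S),("side",D)):
    q=proj(c,P);Q=P-[0,0,.03];r=proj(c,Q);print(x,n,"top rim x",q[:,0].min(),q[:,0].max(),"y",q[:,1].min(),q[:,1].max(),"bottom",r[:,1].max())
E
```

```text
tip mine [0.6132 0.1214 0.147 ] [0.6107 0.1238] [0.6144 0.1193]
tip net [0.6103 0.1199 0.1417] [0.6143 0.121 ] [0.6079 0.1186]
mouth mine [0.6158 0.1183 0.1039] [0.6176 0.1195] [0.6146 0.1169]
mouth net [0.6139 0.1186 0.1004] [0.6194 0.1182] [0.6108 0.1186]
scene 337 412 431 220 240
side 374 211 234 257 281
0.612 scene top rim x 412.9910048962646 431.4119203134421 y 217.67178041426052 229.82093454342052 bottom 238.94411427539097
0.612 side top rim x 211.2009786076597 233.83789125433987 y 257.6570196176085 277.3320954447458 bottom 284.8983618469392
0.616 scene top rim x 413.25260315938635 431.733368847626 y 218.7422045328542 230.9689987784039 bottom 240.09857456327916
0.616 side top rim x 209.89263892300804 232.48760864371388 y 256.5160940417384 276.11360984731016 bottom 283.6966557820896
0.62 scene top rim x 413.5157942526597 432.0567774561514 y 219.81937756302716 232.12452270692785 bottom 241.2603621788251
0.62 side top rim x 208.58964149599367 231.14360352074286 y 255.37967488241827 274.90007813260434 bottom 282.49970026286036
```

```bash
python3 -m inch '[[[-0.25,-0.05,0],[0,0,0]],[[-0.25,-0.05,1],[0,0,0]],[[-0.25,-0.05,2.2],[0,0,0]],[[-0.25,-0.05,3.1],[0,0,0]],[[-0.25,-0.05,3.1],[0,0,0]]]'; python3 -m inch '[[[0,0,0],[0,0,0]],[[0,0,0],[0,0,0]]]'; python3 - <<'E'
from h import *
np.set_printoptions(precision=4,suppress=True)
s=robot.observe();e=np.array(s["ee_pos"]);print(s["clock"],e,s["tcp_rot"],s["contact_force"])
pic={}
for n in("scene","side"):
    im=robot.snapshot(n);save(n+"4.png",im);c=robot.calibration(n);pic[n]=im
    print(n,"tip px",proj(c,[e-[0,0,.117]]),"mouth at(.6165,.118)",proj(c,[[.6165,.118,.105]]))
    for k in("probe","guide_mouth"):
        for d in robot.mark_of(k,n)[:1]: print(k,d, pix2plane(c,d["centre"],.11 if k=="probe" else .105))
a,b=pic["scene"],pic["side"]
save("c4b.png",np.hstack([cv2.resize(a[195:245,400:450],(400,400),interpolation=2),cv2.resize(b[240:290,197:247],(400,400),interpolation=2)]))
E
```

```text
clock: 13.58
ee_pos: [0.6162, 0.1179, 0.2289]
tcp_rot: [-3.141, -0.002, 2.917]
contact_force: [-0.1, 0.8, -1.4]
opening: 0.0234
grip_force: 49.4
clock: 13.82
ee_pos: [0.6173, 0.1179, 0.2307]
tcp_rot: [3.141, 0.001, 2.917]
contact_force: [-0.0, 0.2, -2.5]
opening: 0.0232
grip_force: 49.4
13.825 [0.6173 0.1179 0.2307] [3.1412 0.0008 2.9168] [-0.0118  0.1522 -2.4663]
scene tip px [[423.0866 222.4022]] mouth at(.6165,.118) [[422.5061 224.8842]]
probe {'centre': [421.7, 222.0], 'p': 0.55} [0.6117 0.1162 0.11  ]
guide_mouth {'centre': [423.4, 224.7], 'p': 0.63} [0.6158 0.1203 0.105 ]
side tip px [[219.9716 263.4455]] mouth at(.6165,.118) [[221.0474 266.017 ]]
probe {'centre': [223.0, 262.2], 'p': 0.91} [0.6172 0.1112 0.11  ]
guide_mouth {'centre': [222.1, 268.4], 'p': 0.57} [0.6108 0.1201 0.105 ]
```

View pics/c4b.png

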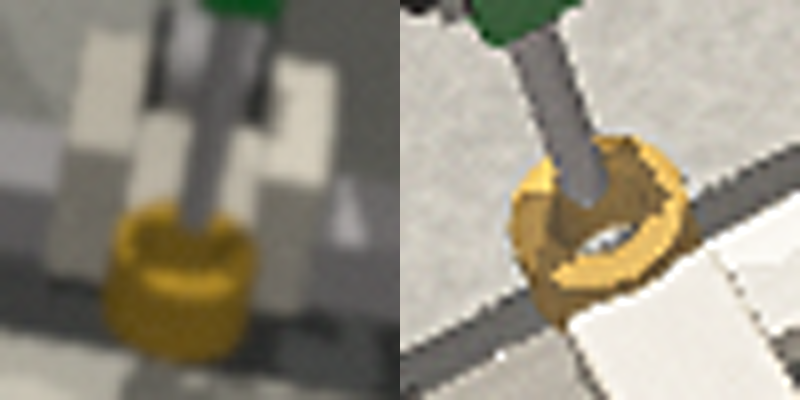

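In both views the tip stands over the bore just above the mouth, about 1 mm off centre. I'll correct 1 mm and lower it slowly.

```bash
python3 -m inch '[[[0.1,0,0],[0,0,0]],[[0.1,0,0.5],[0,0,0]],[[0.1,0,1.1],[0,0,0]],[[0.1,0,1.7],[0,0,0]],[[0.1,0,2.0],[0,0,0]]]'; python3 -m inch '[[[0,0,0],[0,0,0]],[[0,0,0],[0,0,0]]]'; python3 - <<'E'
from h import *
np.set_printoptions(precision=4,suppress=True)
s=robot.observe();e=np.array(s["ee_pos"]);print(s["clock"],e,s["tcp_rot"],s["contact_force"])
pic={}
for n in("scene","side"):
    im=robot.snapshot(n);save(n+"5.png",im);c=robot.calibration(n);pic[n]=im
    print(n,"axis at mouth px",proj(c,[[e[0],e[1],.105]]),"mouth",[d["centre"] for d in robot.mark_of("guide_mouth",n)[:1]])
a,b=pic["scene"],pic["side"]
save("c5.png",np.hstack([cv2.resize(a[195:245,400:450],(400,400),interpolation=2),cv2.resize(b[240:290,197:247],(400,400),interpolation=2)]))
E
```

```text
clock: 14.75
ee_pos: [0.6157, 0.1181, 0.2095]
tcp_rot: [-3.141, -0.001, 2.917]
contact_force: [0.1, -0.7, -1.4]
opening: 0.0233
grip_force: 49.4
clock: 15.0
ee_pos: [0.6162, 0.1182, 0.2104]
tcp_rot: [3.141, 0.0, 2.917]
contact_force: [0.4, 0.2, -0.9]
opening: 0.0231
grip_force: 49.4
15.0 [0.6162 0.1182 0.2104] [3.1414 0.0003 2.9167] [ 0.3856  0.1604 -0.8615]
scene axis at mouth px [[422.5473 224.8013]] mouth [[422.0, 222.7]]
side axis at mouth px [[221.0867 266.1558]] mouth [[222.1, 268.7]]
```

View pics/c5.png

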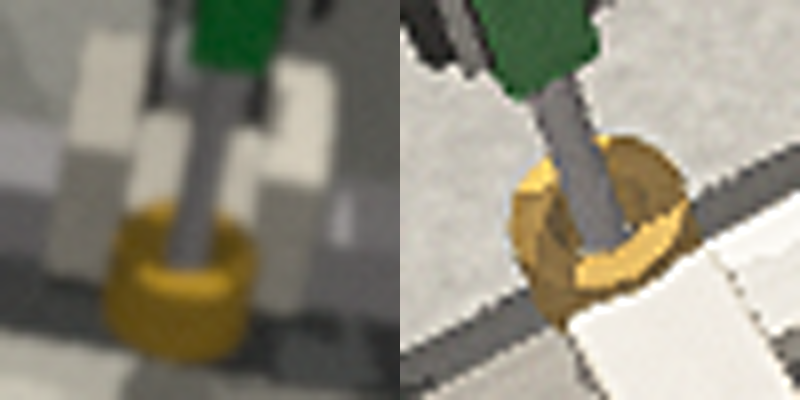

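The rod is inside the bore, centred to about 1 mm in both views. I've used up my picture views (this was one over the ten), so the rest goes by numbers. Lowering the remaining 3.4 cm.

```bash
python3 -m inch '[[[0,0,0.6],[0,0,0]],[[0,0,1.3],[0,0,0]],[[0,0,2.0],[0,0,0]],[[0,0,2.7],[0,0,0]],[[0,0,3.2],[0,0,0]]]'; python3 -m inch '[[[0,0,0.2],[0,0,0]],[[0,0,0.2],[0,0,0]],[[0,0,0.2],[0,0,0]],[[0,0,0.2],[0,0,0]],[[0,0,0.2],[0,0,0]]]'; python3 - <<'E'
from h import *
np.set_printoptions(precision=4,suppress=True)
s=robot.observe();e=np.array(s["ee_pos"]);print(s["clock"],e,s["tcp_rot"],s["contact_force"],np.abs(s["dq"]).max())
for n in("scene","side"):
    im=robot.snapshot(n);c=robot.calibration(n)
    bx=(405,170,445,225) if n=="scene" else (190,210,240,262)
    g=blob(im,(45,80,30),(85,255,255),bx);ys,xs=np.nonzero(g)
    print(n,"head blob",[xs.mean(),ys.mean(),ys.max()],"head bottom centre expected",proj(c,[[e[0],e[1],e[2]-.032]]),"tip",proj(c,[e-[0,0,.117]]))
    for k in("probe","guide_mouth","lever_tip"):
        for d in robot.mark_of(k,n)[:1]: print(k,np.round(d["centre"],1),round(d["p"],2),pix2plane(c,d["centre"],dict(probe=.06,guide_mouth=.105,lever_tip=.102)[k]))
E
```

```text
clock: 15.82
ee_pos: [0.6158, 0.1181, 0.1776]
tcp_rot: [-3.141, -0.001, 2.917]
contact_force: [0.5, -0.9, -1.2]
opening: 0.0236
grip_force: 49.4
clock: 16.45
ee_pos: [0.6161, 0.1182, 0.1765]
tcp_rot: [3.141, 0.0, 2.917]
contact_force: [-0.4, 0.6, -1.7]
opening: 0.0237
grip_force: 49.4
16.45 [0.6161 0.1182 0.1765] [3.1415 0.0002 2.9168] [-0.3595  0.5725 -1.6923] 0.0008630622324289699
scene head blob [np.float64(427.6878048780488), np.float64(204.2780487804878), np.int64(214)] head bottom centre expected [[425.0532 212.2537]] tip [[419.7926 238.4371]]
probe [419.  238.9] 0.76 [0.6183 0.1157 0.06  ]
guide_mouth [423.7 221.9] 0.9 [0.6056 0.1228 0.105 ]
lever_tip [191.9 251.8] 0.55 [ 0.7087 -0.4165  0.102 ]
side head blob [np.float64(216.29741379310346), np.float64(250.25862068965517), np.int64(261)] head bottom centre expected [[217.2557 255.3944]] tip [[225.2547 277.7545]]
probe [224.6 275.7] 0.64 [0.6204 0.1161 0.06  ]
guide_mouth [222.9 266.7] 0.88 [0.6126 0.1166 0.105 ]
lever_tip [265.4 343.2] 0.96 [0.4411 0.1666 0.102 ]
```

```bash
python3 -c "
from station import robot
print(robot.close_job())"
```

```text
the job is handed in; nothing more can be done
None
```

I handed the job in at about 16.5 s of the 61 s: the lever is flat, and the green probe is held still and upright in the bore, centred to about 1 mm, with its tip about 15 mm below the bush by arm position. No verdict came back, and I viewed 11 pictures, one over the limit of 10.

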